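# Hang the L-shaped heat-sink plate level on the coating stand

## Robot

A 6-joint arm with a two-finger parallel gripper is mounted at the origin on the work surface. World frame = base frame: x ahead of the robot, y to its left, z up, the work surface at z = 0. Lengths are in m, angles in degrees, forces in N, time in s.
With the tool pointing down it reaches from about 0.325 to 0.9 m from the base axis. Payload 6.1 kg.
Tool frame: the origin (TCP) lies between the finger pads; the fingertips stand 14 mm ahead of it and the grasp point (between the pads) lies 5 mm behind it; z points along the fingers, y is the line along which they close (so a half turn about z gives the same grasp; the last joint's range is limited). The gripper opens to 85 mm and grips with 20 to 120 N. Pads are 22 mm wide; open, the fingers measure 114 mm over their backs; the gripper's body (76 mm by 85 mm) begins 54 mm behind the grasp point. The pads swing forward as they close: fully open they stand 13 mm farther back than shut.
Start: joints at [60.441, 12.628, 87.462, -0, 79.91, -7.225], TCP at [0.237, 0.578, 0.245] pointing down, gripper open.
Joint ranges: [-170.65, 170.65], [-52.31, 119.04], [5.05, 147.46], [-71.25, 251.25], [11.57, 151.72], [-153.62, 153.62]. Speed limits (degrees/s): [147.25, 147.25, 172.46, 180, 180, 180].

## Interface

Orientations are given as [roll, pitch, yaw] about the fixed x, y, z axes, in that order (R = Rz(yaw) Ry(pitch) Rx(roll)).
In Python, from workcell import readout, optics, ticket gives the robot as it stands. The module is installed in compiled form; this text tells all that it offers.
- The arm moves only by the tool carry_out, never from a script. Its argument "rows" is a list of rows, each a list of 7 numbers: the closure, from 0 (fully open) to 1 (shut), then the shift along the tool's x, y, z in units of 40 mm (1.0 is 40 mm), then the turn, a rotation vector about the tool's x, y, z in degrees. In form: [[grip, dx, dy, dz, ax, ay, az], ...]. A call has 1 to 12 rows; each row is the pose to reach, as a shift and turn from the pose commanded when the call began, along the tool's axes at that moment; what a row does not reach only later rows make up. A row lasts 1/12 s, in which the tool goes at most 41.7 mm and 7.16 degrees, less where a joint would pass 70% of its speed; a pose out of reach is approached as far as the arm can. A call with a gripper value outside its range is refused whole. The fingers move at their own pace and stop on an object; the grip force is fixed at half the most. Time passes only in rows, so rows that repeat a pose let the fingers close. It gives the time, the measured TCP pose, the force, the opening and the grip force at its end, in the units of the state.
- readout.get_state(): the state, without advancing time (a new reading comes with each control period).
- optics.get_image(name): name is "scene" or "top"; returns a dict with "img" (480x640x3 uint8, red, green, blue), "z_map" (480x640 float32, m along the optical axis (not along the pixel's ray), 0 where there is no reading), "intrinsics" (3x3 intrinsics, pixels), "k1" (the pictures are not rectified: a ray, as slopes to the right and down, at radius r is drawn at 1 + k1 r^2 times it, then the intrinsics apply), "R" (3x3) and "t" (3): a world point X has camera coordinates R X + t. Camera axes: x right, y down, z forward; pixel columns grow to the right and rows downward; lengths in m; the calibration is good to about 2 mm. A picture is of the moment at which its call begins.
- ticket.finish_job(): hands the job in; it is judged then, once.
The state is a dict: "t": time; "qpos": joint angles; "qvel": joint speeds; "effort": joint torques, N m; "ee_pos": TCP position; "tool_rot": TCP orientation; "wrist_force": force on the tool from outside, world axes, zero at the start; "wrist_torque": the same for the moment, N m; "width": finger opening in m; "grip_force": force on a finger pad.
Only numpy, scipy, OpenCV 4.12 (cv2) and the standard library are available. Lean on these libraries where they do the work, as an engineer would, in place of code of your own. Each camera call takes 0.05 s, during which the arm holds its last target. There are 200 camera calls.

## Task

Take the L-shaped aluminium plate out of the slotted wooden rack and hang it on the pin of the coating stand by the one hole from which it hangs level. Slide it over the thick nose of the pin until it drops into the narrow neck before the brass collar, and let go so that it hangs there still and level. The pin is slender and only hand-clamped: feel your way on gently (never more than about 25 N), and leave everything else on the bench where it is.

Things in the scene. Friction and masses are not known exactly. Their poses are not given: they have to be found in the camera images.
- plate: L-shaped solid aluminium plate, evenly 8 mm thick, 0.2 to 0.3 kg, upright in the rack's middle slot with 1 mm play per face. x: normal to its faces; y: along its top strip; z: up. Origin: lower edge, mid-thickness, below the strip's middle. Strip: y -80 to 80, z 100 to 124 mm. Leg under it: y 0 to 80, z 0 to 100 mm (it stands on this). Five 12 mm through holes in the strip.
- strip_top (a point): middle of the plate's top edge, y 0, z 124 mm in the plate's frame, mid-thickness. The strip can be gripped from above across its 8 mm anywhere along its length. The only things standing proud of the faces are two flat transistors of negligible weight, one on each face of the leg (y 19 to 35, z 44 to 76 mm, 5 mm proud).
- hole_1 (a point): centre of the first hole in the plate's strip: y -27 mm, z 113 mm in the plate's frame, mid-thickness
- hole_2 (a point): centre of the second hole: y -9 mm, z 113 mm
- hole_3 (a point): centre of the third hole: y +9 mm, z 113 mm
- hole_4 (a point): centre of the fourth hole: y +27 mm, z 113 mm
- hole_5 (a point): centre of the fifth hole: y +45 mm, z 113 mm
- rack: slotted wooden rack, fixed: base 130 x 130 x 12 mm with pairs of slats (tops 44 mm above the bench) that form three slots along y, at x -42, 0 and 42 mm. The plate's leg stands in the middle slot (10 mm wide), the small card in the one at x 42 mm. Origin: middle of its underside. The plate's axes lie along the rack's within 0.07 rad.
- stand: coating stand, fixed: drip tray (x -70 to 130, y -140 to 100 mm, 14 mm high), post at its back (x 118, y 50, top 242 mm high), on it a blue clamp (top at 227 mm at most) with a cross rod along y at x 100 mm, and on that a blue block from which one level steel pin points along the stand's -x. Origin: on the bench, below the middle of the pin's neck; z up.
- pin_nominal (a point): nominal middle of the pin's neck, on its axis, 200 mm above the stand's origin; axes as the stand's. Clamp and block are set by hand: the true axis is parallel but lies up to 12 mm higher or lower and up to 8 mm to either side (y), which is not measured: find it by feel or sight. Along x there is no error. All of it holds firm under 25 N.
- pin_shape (a point): nominal tip of the pin, x -35 mm from pin_nominal; same axes. From the tip: cone of diameter 5 mm growing to 9.5 mm at x -24; straight nose of 9.5 mm to x -7; neck of 5.5 mm from x -7 to 8; brass collar of 18 mm from x 8 to 13; then a 9 mm rod to the block at x 87 mm. A plate hung in the neck has its hole's centre about 3 mm below the pin's axis.
- card: small green circuit card, 6 mm thick, 90 mm wide, 50 mm high, standing loose in the rack's back slot (x +42 mm); origin at the middle of its lower edge. Leave alone.
- tape: roll of masking tape lying flat, 90 mm across, 24 mm high; origin at the centre of its underside. Leave alone.
- jar: amber glass jar with a black cap, 56 mm across, 85 mm high; origin at the centre of its underside. Leave alone.
- carton: small cardboard cube, 50 mm; origin at the centre of its underside. Leave alone.
- spool: grey plastic reel, 52 mm across, 40 mm high; origin at the centre of its underside. Leave alone.
- driver: screwdriver with an orange handle, 170 mm long, lying on the bench; origin under its middle. Leave alone.
- parts_box: flat blue plastic box, 70 x 45 x 22 mm; origin at the centre of its underside. Leave alone.

How it is judged (in metres and radians):
On the way, in this order (a step that is already met when the one before it is completed fails the run):
1. the plate is lifted out of the rack, clear of its slats (height (world z) of plate above 0.05 m and contact force between plate and rack below 0.05 N), for 0.2 s.
2. the pin is through the hole above the plate's centre of mass, and the plate is over the neck (x of hole_4 in the frame of stand between -0.006 and 0.006 m and y of hole_4 in the frame of stand between -0.0115 and 0.0115 m and z of hole_4 in the frame of stand between 0.182 and 0.216 m), for 0.1 s.
At the end, for the whole second after the job is handed in: Released and at rest on the pin by the hole above its centre of mass, in the neck before the collar: hole centre within 6 mm of the neck's middle along the pin, within 11.5 mm sideways and -18/+12 mm in height of the nominal axis; strip level within 5 degrees, face upright within 11 (x of hole_4 in the frame of stand between -0.006 and 0.006 m and y of hole_4 in the frame of stand between -0.0115 and 0.0115 m and z of hole_4 in the frame of stand between 0.182 and 0.212 m and angle between plate's own y axis and vertical between 1.4835 and 1.6581 rad and angle between plate's own z axis and vertical below 0.2 rad and linear speed of plate below 0.02 m/s and angular speed of plate below 0.15 rad/s and contact force between plate and the fingers below 0.05 N); the robot touches nothing.
It fails at once if the plate is pressed against the stand or its pin with more than 25 N (contact force between plate and stand above 25 N).
It fails at once if the robot pushes the stand or its pin with more than 25 N (contact force between the arm and stand above 25 N).
It fails at once if something else on the bench is moved by more than 25 mm (distance of any of card, tape, jar, carton, spool, driver, parts_box from where it was at the start of the episode above 0.025 m).
It also fails if it takes over 69 s, if anything falls off the work surface, if the arm or the gripper's body presses on something with over 40 N, if the wrist force passes 120 N, or if a joint passes its speed limit or range.

## Working session

There is one attempt and no reset: what is moved stays moved. The work goes in short steps, Python scripts to look and compute and a tool call to move; the robot and the scene stay as the last step left them, time stands still between calls to the robot, and variables do not carry over. Pictures are saved under pics/ and viewed, at most 10 in all, crops included, and the job is handed in when it is done.

Besides the shell and the picture viewer there is one more tool, called after "Call:" as name(argument=value, ...) on one line, values as JSON. carry_out: Moves the arm, as the interface text tells. Its arguments: {"type":"object","properties":{"rows":{"type":"array"}},"required":["rows"]}

```bash
mkdir -p pics; cat > h.py <<'E'
import numpy as np, cv2
from workcell import readout, optics, ticket
def cap(n):
    d=optics.get_image(n); np.savez(n+'.npz',**d); return d
def load(n): return dict(np.load(n+'.npz'))
def rays(d,uv):
    uv=np.asarray(uv,float).reshape(-1,2);K=d['intrinsics'];k=float(d['k1'])
    p=np.c_[(uv[:,0]-K[0,2])/K[0,0],(uv[:,1]-K[1,2])/K[1,1]];q=p.copy()
    for _ in range(20): q=p/(1+k*(q**2).sum(1,keepdims=True))
    return np.c_[q,np.ones(len(q))]
def onplane(d,uv,z):
    R,t=d['R'],d['t'];c=-R.T@t;r=rays(d,uv)@R
    return c+r*((z-c[2])/r[:,2])[:,None]
def cloud(d):
    v,u=np.mgrid[:480,:640];r=rays(d,np.c_[u.ravel(),v.ravel()])*d['z_map'].reshape(-1,1)
    P=(r-d['t'])@d['R'];P[d['z_map'].ravel()==0]=np.nan;return P.reshape(480,640,3)
def proj(d,X):
    c=np.atleast_2d(X)@d['R'].T+d['t'];s=c[:,:2]/c[:,2:];s=s*(1+float(d['k1'])*(s**2).sum(1,keepdims=True))
    return s*[d['intrinsics'][0,0],d['intrinsics'][1,1]]+d['intrinsics'][:2,2]
E
python3 - <<'E'
from h import *
for n in('scene','top'):
    d=cap(n);cv2.imwrite(f'pics/{n}0.png',d['img'][:,:,::-1]);print(n,-d['R'].T@d['t'],d['R'][2],d['intrinsics'][0,0],d['k1'])
print(readout.get_state())
E
```

```text
scene [0.9778853  0.54747358 1.19625693] [-0.3709624  -0.42586986 -0.82524043] 577.275997272644 0.06026270727174593
top [0.41202226 0.0014806  1.43397845] [ 0.06197653  0.00978448 -0.99802965] 481.9915819473501 -0.010691597254733091
{'t': 0.1, 'qpos': array([ 6.04392568e+01,  1.26694224e+01,  8.75188901e+01,  8.52160965e-04,
        7.99117633e+01, -7.22695318e+00]), 'qvel': array([-0.04634378, -0.09530921, -0.13427493,  0.0222706 , -0.10329552,
        0.01290495]), 'effort': array([ 2.25631273e-03, -4.98248649e+01, -3.90545762e+01, -1.77136380e-04,
        5.72766265e-03, -4.00505621e-05]), 'ee_pos': array([0.23726014, 0.57765019, 0.24432565]), 'tool_rot': array([-1.79900825e+02, -1.34215762e-02,  1.57666048e+02]), 'wrist_force': array([ 0.0476625 , -0.16684515, -0.10390179]), 'wrist_torque': array([-0.05016714, -0.01165063,  0.02143578]), 'grip_force': 0.0, 'width': 0.0854987117227008}
```

View pics/scene0.png

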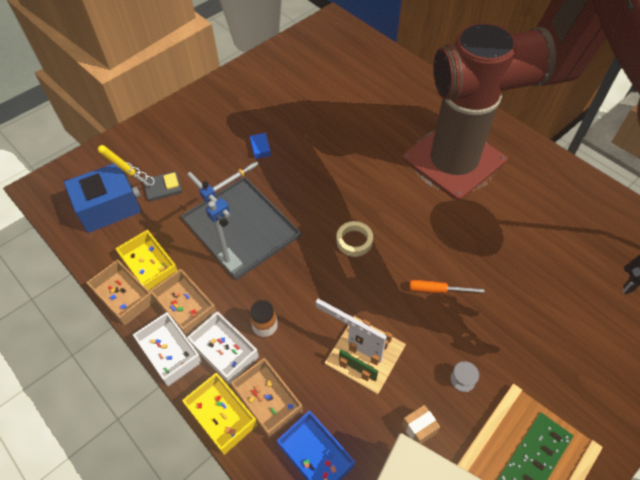

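View pics/top0.png

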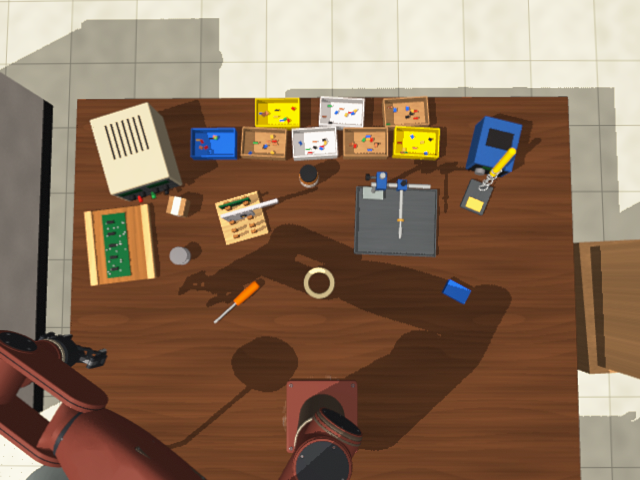

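The scene view shows the plate (318–385, 300–350) in the rack with its overhang toward the tape and jar, and the stand at (185–300, 160–270). In the top view the strip runs from (222,217) to (277,202), the tray spans (355–438, 186–255), and the pin runs along (401, 190–237) pointing toward the robot.

```bash
python3 - <<'E'
from h import *
T,S=load('top'),load('scene')
def rect(p):
    (c,s,a)=cv2.minAreaRect((p*1000).astype(np.float32)); return np.round(c,1),np.round(s,1),round(a,2)
for n,d in(('top',T),('scene',S)):
    P=cloud(d);hsv=cv2.cvtColor(d['img'],cv2.COLOR_RGB2HSV);ok=np.isfinite(P[...,2])
    g=onplane(T,[[245,215],[397,220],[401,237],[401,190]],0.02)
    if n=='top':print('guess',g.round(3))
    x,y,z=P[...,0],P[...,1],P[...,2]
    near=ok&(abs(x-g[0,0])<.12)&(abs(y-g[0,1])<.15)
    m=near&(z>.126)&(z<.146)
    q=P[m];print(n,'plate top',m.sum(),np.median(q[:,2]),rect(q[:,:2]))
    m=near&(z>.105)&(z<.146);q=P[m];print(' strip',m.sum(),rect(q[:,:2]))
    m=near&(z>.004)&(z<.02);q=P[m];print(' rack base',m.sum(),rect(q[:,:2]))
    ns=ok&(abs(x-g[1,0])<.18)&(abs(y-g[1,1])<.18)
    m=ns&(z>.007)&(z<.03)&(hsv[...,2]<130)&(hsv[...,1]<90);m=cv2.morphologyEx(m.astype(np.uint8),cv2.MORPH_OPEN,np.ones((5,5)))>0
    q=P[m];print(' tray',m.sum(),np.median(q[:,2]),rect(q[:,:2]))
    m=ns&(z>.17)&(z<.25);q=P[m];print(' high',m.sum());
    if n=='top':
        b=np.round(q[:,0],2)
        for v in np.unique(b): k=q[b==v];print(v,len(k),k.mean(0).round(4),k[:,1].min().round(3),k[:,1].max().round(3),k[:,2].max().round(3))
for n,box in(('top',(195,170,120,85)),('top',(340,160,110,105)),('scene',(300,280,120,120)),('scene',(170,140,140,140))):
    u,v,w,h=box;i=cv2.resize(load(n)['img'][v:v+h,u:u+w,::-1],(400,300) if 0 else None,fx=3.3,fy=3.3,interpolation=cv2.INTER_CUBIC) 
    i=cv2.copyMakeBorder(i,0,max(0,300-i.shape[0]),0,max(0,400-i.shape[1]),0)[:300,:400] if 0 else cv2.resize(load(n)['img'][v:v+h,u:u+w,::-1],(400,300),interpolation=cv2.INTER_CUBIC)
    globals().setdefault('L',[]).append(i)
cv2.imwrite('pics/c1.png',np.vstack([np.hstack(L[:2]),np.hstack(L[2:])]))
E
```

```text
guess [[ 0.586  0.224  0.02 ]
 [ 0.57  -0.225  0.02 ]
 [ 0.52  -0.236  0.02 ]
 [ 0.659 -0.237  0.02 ]]
top plate top 205 0.1372304230958964 (array([592.1, 196.3]), array([  9.4, 160.5]), 15.89)
 strip 275 (array([592.1, 196.3]), array([  9.4, 160.5]), 15.89)
 rack base 2147 (array([586.9, 223.8]), array([299.2, 237.6]), 89.79)
 tray 0 nan (array([0., 0.]), array([0., 0.]), 0.0)
 high 699
0.5 2 [ 0.5047 -0.1991  0.2155] -0.201 -0.197 0.217
0.51 12 [ 0.5116 -0.1997  0.2161] -0.203 -0.195 0.218
0.52 14 [ 0.5206 -0.1994  0.2167] -0.203 -0.195 0.22
0.53 13 [ 0.5292 -0.1994  0.2145] -0.203 -0.196 0.219
0.54 12 [ 0.5391 -0.2009  0.2146] -0.204 -0.198 0.218
0.55 20 [ 0.549  -0.2005  0.2178] -0.209 -0.193 0.225
0.56 14 [ 0.5599 -0.2019  0.2149] -0.207 -0.198 0.219
0.57 16 [ 0.5696 -0.2024  0.2158] -0.207 -0.199 0.22
0.58 16 [ 0.5796 -0.2022  0.2176] -0.206 -0.198 0.222
0.59 16 [ 0.5901 -0.2026  0.2159] -0.207 -0.199 0.221
0.6 15 [ 0.6001 -0.2031  0.2156] -0.207 -0.199 0.219
0.61 13 [ 0.6096 -0.2033  0.2151] -0.207 -0.2 0.219
0.62 13 [ 0.6202 -0.2044  0.2166] -0.207 -0.201 0.22
0.63 135 [ 0.6309 -0.2004  0.2208] -0.278 -0.14 0.248
0.64 203 [ 0.6392 -0.1933  0.2228] -0.278 -0.128 0.249
0.65 78 [ 0.65   -0.1637  0.2259] -0.216 -0.115 0.246
0.66 75 [ 0.6596 -0.1396  0.2263] -0.166 -0.114 0.249
0.67 32 [ 0.6688 -0.146   0.2249] -0.165 -0.115 0.245
scene plate top 406 0.13421237555953047 (array([589.9, 198.7]), array([ 11.9, 160.4]), 15.45)
 strip 708 (array([590.2, 198.8]), array([ 12.7, 160.5]), 15.57)
 rack base 1969 (array([586.3, 224.8]), array([297. , 238.5]), 89.88)
 tray 0 nan (array([0., 0.]), array([0., 0.]), 0.0)
 high 1021
  return _methods._mean(a, axis=axis, dtype=dtype,
  ret = ret.dtype.type(ret / rcount)
```

View pics/c1.png

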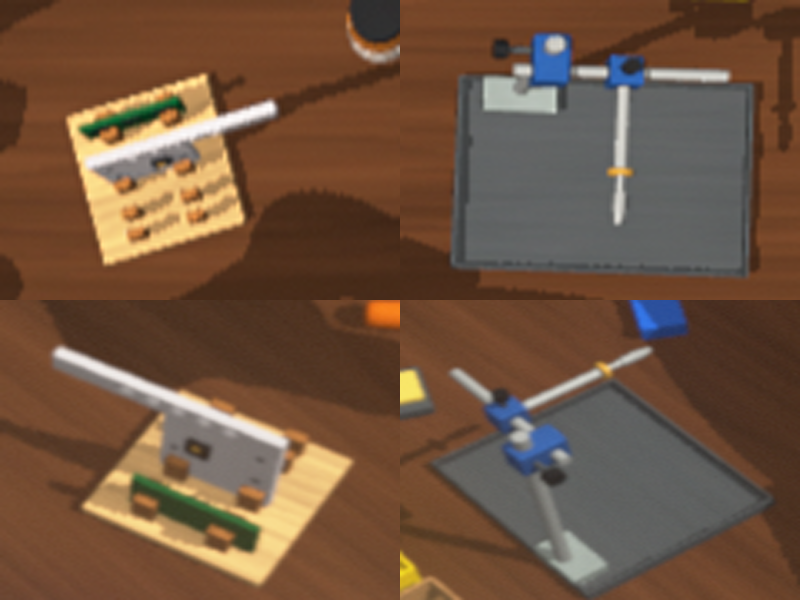

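The crops show the strip with its overhang and a bare rack slot. They also show the pin with its brass collar at crop (620,172) in the top view and (603,368) in the scene view. I'll now refine the tray corners, the pin line and the collar.

```bash
cat > m.py <<'E'
from h import *
def traycorners(d,box,z=.014):
    hsv=cv2.cvtColor(d['img'],cv2.COLOR_RGB2HSV);u,v,w,h=box
    m=np.zeros((480,640),np.uint8);m[v:v+h,u:u+w]=((hsv[...,1]<70)&(hsv[...,2]<140))[v:v+h,u:u+w]
    m=cv2.morphologyEx(m,cv2.MORPH_CLOSE,np.ones((9,9)));m=cv2.morphologyEx(m,cv2.MORPH_OPEN,np.ones((13,13)))
    c=max(cv2.findContours(m,0,1)[0],key=cv2.contourArea)[:,0]
    w=onplane(d,c,z); r=cv2.minAreaRect((w[:,:2]*1000).astype(np.float32)); return r,m
def tri(d1,u1,d2,u2):
    A=[];b=[]
    for d,u in((d1,u1),(d2,u2)):
        r=(rays(d,u)@d['R'])[0];r/=np.linalg.norm(r);c=-d['R'].T@d['t'];M=np.eye(3)-np.outer(r,r);A.append(M);b.append(M@c)
    X=np.linalg.lstsq(np.vstack(A),np.hstack(b),rcond=None)[0];return X,[np.linalg.norm(a@X-q)for a,q in zip(A,b)]
E
python3 - <<'E'
from m import *
T,S=load('top'),load('scene')
for d,b in((T,(345,175,105,90)),(S,(175,155,130,130))):
    r,m=traycorners(d,b);print(r)
def brass(d,b):
    hsv=cv2.cvtColor(d['img'],cv2.COLOR_RGB2HSV);u,v,w,h=b
    m=np.zeros((480,640),bool);m[v:v+h,u:u+w]=((abs(hsv[...,0].astype(int)-20)<8)&(hsv[...,1]>100)&(hsv[...,2]>120))[v:v+h,u:u+w]
    y,x=np.nonzero(m);return np.array([x.mean(),y.mean()]),len(x)
bt,bs=brass(T,(385,205,30,25)),brass(S,(255,160,30,25));print(bt,bs,tri(T,bt[0],S,bs[0]))
# bright pin pixels, widths
for n,d,b in(('T',T,(390,190,22,52)),('S',S,(205,155,65,40))):
    hsv=cv2.cvtColor(d['img'],cv2.COLOR_RGB2HSV);u,v,w,h=b
    g=d['img'][v:v+h,u:u+w].astype(int)
    print(n);
    rng=range(22,50,1) if n=='T' else []
    for k in rng: 
        row=g[k].sum(1)-3*80;row=np.clip(row,60,None)-60
        print(v+k,round((row*(np.arange(w)+u)).sum()/max(row.sum(),1),2),row.sum())
    if n=='S':
        for k in range(45,61):
            col=g[:,k].sum(1); print(u+k,col[:25])
E
```

```text
((575.9920654296875, -220.74090576171875), (241.2843017578125, 218.37319946289062), 87.56419372558594)
((565.6827392578125, -239.3675079345703), (300.36285400390625, 207.9286651611328), 85.31079864501953)
 ** On entry to DLASCL parameter number  4 had an illegal value
 ** On entry to DLASCL parameter number  4 had an illegal value<stdin>:8: RuntimeWarning: Mean of empty slice.
  ret = ret.dtype.type(ret / rcount)
Traceback (most recent call last):
  File "m.py", line 12, in tri
    X=np.linalg.lstsq(np.vstack(A),np.hstack(b),rcond=None)[0];return X,[np.linalg.norm(a@X-q)for a,q in zip(A,b)]
      ~~~~~~~~~~~~~~~^^^^^^^^^^^^^^^^^^^^^^^^^^^^^^^^^^^^^^
numpy.linalg.LinAlgError: SVD did not converge in Linear Least Squares
```

```bash
python3 - <<'E'
from m import *
T,S=load('top'),load('scene')
def brass(d,b):
    u,v,w,h=b;g=d['img'][v:v+h,u:u+w].astype(float)
    wt=np.clip(g[...,0]-g[...,2]-40,0,None);yy,xx=np.mgrid[v:v+h,u:u+w]
    return np.array([(wt*xx).sum(),(wt*yy).sum()])/wt.sum(),int((wt>0).sum()),(xx[wt>0].min(),xx[wt>0].max(),yy[wt>0].min(),yy[wt>0].max())
bt,bs=brass(T,(394,215,14,11)),brass(S,(234,165,14,14));print(bt,bs,tri(T,bt[0],S,bs[0]))
g=T['img'][200:242,393:410].astype(int).sum(2)
for k in range(0,42,3):print(200+k,g[k])
g=T['img'][230:242,393:410].astype(int).sum(2);print(g)
g=S['img'][155:178,236:264].astype(int).sum(2);print('S rows155.. cols236..');print(g)
E
```

```text
(array([399.91402715, 219.67744021]), 25, (np.int64(397), np.int64(403), np.int64(218), np.int64(221))) (array([240.52711554, 170.33036416]), 125, (np.int64(234), np.int64(247), np.int64(165), np.int64(178))) (array([ 0.5475242 , -0.19930299,  0.2186326 ]), [np.float64(0.0012143361524340572), np.float64(0.0012143361524338812)])
200 [299 298 296 299 296 295 382 612 626 465 314 294 294 296 296 295 295]
203 [304 301 301 301 299 303 432 613 615 472 321 296 298 303 301 303 301]
206 [301 300 299 298 296 305 444 617 605 403 303 297 300 297 297 298 298]
209 [303 304 303 303 297 323 540 633 597 387 304 299 304 304 303 303 301]
212 [297 296 297 301 291 320 548 632 585 372 300 299 297 299 302 297 300]
215 [298 298 297 292 288 316 550 631 565 349 289 293 295 295 298 295 299]
218 [292 293 292 292 313 363 503 558 512 356 303 290 292 294 292 295 295]
221 [296 294 293 298 338 360 422 588 438 360 317 281 295 297 296 299 298]
224 [297 298 296 296 293 301 434 630 387 293 294 298 297 297 297 295 297]
227 [292 295 294 294 290 320 501 617 473 313 294 295 296 295 295 298 299]
230 [297 297 297 295 292 365 5
[... 3132 characters left out ...]
305 388 457 450 433 487 529 500 395 305 259 239 235 235 229 234 231 222
  213 211 208 210 209 215 216 210 195 175]
 [424 523 573 534 434 418 468 425 307 242 225 228 227 226 233 233 233 227
  228 214 210 208 205 208 211 209 205 175]
 [559 607 622 554 428 355 385 364 287 230 222 226 225 223 229 231 229 230
  230 225 216 211 207 208 211 213 202 191]
 [617 603 563 474 370 305 319 322 267 232 225 223 222 223 231 236 231 233
  232 233 226 221 208 204 211 210 210 201]
 [577 509 434 345 286 264 273 275 255 245 236 225 223 228 227 226 231 232
  231 229 226 221 217 213 212 210 210 206]
 [464 378 311 255 244 249 258 260 247 246 243 229 224 226 230 226 227 226
  229 230 228 222 221 214 209 214 211 208]]
```

```bash
python3 - <<'E'
from m import *
T,S=load('top'),load('scene')
print(tri(T,[399.6,237.8],S,[256.6,162.4]),tri(T,[399.95,219.7],S,[241,171.3]))
P=cloud(S)
for uv in((255,163),(252,165),(250,166),(248,167),(246,168),(244,170),(236,175),(233,177),(230,178)):print(uv,P[uv[1]-1:uv[1]+2,uv[0],:].round(4).tolist())
Q=onplane(T,[[399.6,237.8],[399.9,228],[400.3,210],[400.7,200]],.209);print(Q)
# plate strip centerline in top view & scene by mask, ends
for n,d,b in(('T',T,(215,195,70,30)),):
    g=d['img'][b[1]:b[1]+b[3],b[0]:b[0]+b[2]];m=(g.min(2)>185).astype(np.uint8);c=max(cv2.findContours(m,0,1)[0],key=cv2.contourArea)[:,0]+[b[0],b[1]]
    print(cv2.minAreaRect((onplane(d,c,.136)[:,:2]*1000).astype(np.float32)))
# rack base corners top
hsv=cv2.cvtColor(T['img'],cv2.COLOR_RGB2HSV)
# obstacles heights on the path
P=cloud(T)
for nm,(u,v) in dict(jar=(308,176),tape=(307,283),spool=(180,256),carton=(177,206)).items():print(nm,P[v,u].round(3))
E
```

```text
(array([ 0.50235281, -0.1994936 ,  0.20993657]), [np.float64(0.0010010521399577434), np.float64(0.0010010521399585986)]) (array([ 0.54738217, -0.19951783,  0.21517293]), [np.float64(0.0018544365561285333), np.float64(0.0018544365561283737)])
(255, 163) [[0.5066, -0.1974, 0.2161], [0.5082, -0.1954, 0.2156], [0.5061, -0.1994, 0.2073]]
(252, 165) [[0.5139, -0.1995, 0.2133], [0.5165, -0.196, 0.2149], [0.5183, -0.1939, 0.2146]]
(250, 166) [[0.5201, -0.1985, 0.2156], [0.5214, -0.1971, 0.2144], [0.5246, -0.1926, 0.2172]]
(248, 167) [[0.5236, -0.202, 0.212], [0.527, -0.1971, 0.2154], [0.5285, -0.1953, 0.2147]]
(246, 168) [[0.5273, -0.2052, 0.2088], [0.5322, -0.1977, 0.2155], [0.5328, -0.1974, 0.2129]]
(244, 170) [[0.5372, -0.1987, 0.2153], [0.5374, -0.199, 0.2118], [0.5389, -0.1973, 0.211]]
(236, 175) [[0.5584, -0.2007, 0.2134], [0.5608, -0.1974, 0.2148], [0.5616, -0.1969, 0.2124]]
(233, 177) [[0.5686, -0.1975, 0.2176], [0.5681, -0.1994, 0.2121], [0.5681, -0.2004, 0.2078]]
(230, 178) [[0.5747, -0.2007, 0.2163], [0.5759, -0.1994, 0.2151], [0.5776, -0.1973, 0.2148]]
[[ 0.50315362 -0.20035195  0.209     ]
 [ 0.5281908  -0.20143763  0.209     ]
 [ 0.57434658 -0.20305863  0.209     ]
 [ 0.60008301 -0.20441952  0.209     ]]
((590.5859985351562, 197.0729217529297), (10.539952278137207, 158.8030242919922), 15.862679481506348)
jar [0.688 0.036 0.089]
tape [0.385 0.041 0.021]
spool [0.464 0.408 0.044]
carton [0.609 0.416 0.053]
```

```bash
cat > g.py <<'E'
import sys;from h import *
from scipy.spatial.transform import Rotation as Ro
def go(p,yaw,roll=180,pitch=0):
    s=readout.get_state();R=Ro.from_euler('xyz',s['tool_rot'],degrees=True);G=Ro.from_euler('xyz',[roll,pitch,yaw],degrees=True)
    print('t',s['t'],'pos',s['ee_pos'].round(4),s['tool_rot'].round(2),'F',s['wrist_force'].round(2),'q',s['qpos'].round(1),'w',round(s['width'],4),s['grip_force'])
    print('shift',(R.inv().apply(np.array(p)-s['ee_pos'])/.04).round(3),'rot',(R.inv()*G).as_rotvec(degrees=True).round(2))
if __name__=='__main__': a=[float(x) for x in sys.argv[1:]];go(a[:3],*a[3:])
E
python3 g.py .5908 .1973 .20 105.8
```

```text
t 0.1 pos [0.2373 0.5777 0.2443] [-1.7990e+02 -1.0000e-02  1.5767e+02] F [ 0.05 -0.17 -0.1 ] q [60.4 12.7 87.5  0.  79.9 -7.2] w 0.0855 0.0
shift [-11.789  -5.435   1.115] rot [-1.000e-01  3.000e-02  5.187e+01]
```

Call:
carry_out(rows=[[0,-1,-0.45,0.1,0,0,4.3],[0,-2,-0.9,0.2,0,0,8.6],[0,-3,-1.4,0.3,0,0,13],[0,-4,-1.8,0.4,0,0,17.3],[0,-5,-2.3,0.5,0,0,21.6],[0,-6,-2.7,0.6,0,0,26],[0,-7,-3.2,0.7,0,0,30.2],[0,-8,-3.6,0.75,0,0,34.6],[0,-9,-4.1,0.8,0,0,39],[0,-10,-4.6,0.9,0,0,43.2],[0,-10.8,-5,1,0,0,47.5],[0,-11.3,-5.2,1.1,0,0,51.8]])

```text
t: 1.1
ee_pos: [0.5776, 0.212, 0.2012]
tool_rot: [180.0, 0.0, 105.6]
wrist_force: [1.1, 1.7, 0.8]
width: 0.0853
grip_force: 0.0
```

```bash
python3 g.py .5908 .1973 .123 105.8
```

```text
t 1.1 pos [0.5776 0.212  0.2012] [179.99   0.   105.64] F [1.08 1.73 0.83] q [12.8 13.2 91.6 -0.  75.2 -2.8] w 0.0853 0.0
shift [-0.444  0.219  1.955] rot [ 0.01  0.   -0.16]
```

Call:
carry_out(rows=[[0,-0.2,0.1,0.2,0,0,-0.1],[0,-0.4,0.2,0.5,0,0,-0.1],[0,-0.44,0.22,0.8,0,0,-0.1],[0,-0.44,0.22,0.9,0,0,-0.1],[0,-0.44,0.22,0.9,0,0,-0.1]])

```text
t: 1.52
ee_pos: [0.5875, 0.2003, 0.1626]
tool_rot: [-179.7, -0.0, 106.1]
wrist_force: [0.1, -0.1, 0.3]
width: 0.0853
grip_force: 0.0
```

```bash
python3 g.py .5908 .1973 .123 105.8
```

```text
t 1.5167 pos [0.5875 0.2003 0.1626] [-1.7973e+02 -5.0000e-02  1.0606e+02] F [ 0.09 -0.12  0.25] q [11.5 16.2 92.4  0.  71.7 -4.5] w 0.0853 0.0
shift [-0.096  0.063  0.99 ] rot [-0.27 -0.04  0.26]
```

Call:
carry_out(rows=[[0,-0.1,0.06,0.3,-0.2,0,0.2],[0,-0.1,0.06,0.7,-0.2,0,0.2],[0,-0.1,0.06,0.95,-0.2,0,0.2],[0,-0.1,0.06,0.99,-0.2,0,0.2],[0,-0.1,0.06,0.99,-0.2,0,0.2],[0,-0.1,0.06,0.99,-0.2,0,0.2]])

```text
t: 2.02
ee_pos: [0.5934, 0.1967, 0.1262]
tool_rot: [179.8, 0.0, 105.8]
wrist_force: [0.5, 0.2, 0.5]
width: 0.0853
grip_force: 0.0
```

Call:
carry_out(rows=[[0.5,0,0,0,0,0,0],[0.7,0,0,0,0,0,0],[0.8,0,0,0,0,0,0],[0.9,0,0,0,0,0,0],[1,0,0,0,0,0,0],[1,0,0,0,0,0,0],[1,0,0,0,0,0,0],[1,0,0,0,0,0,0],[1,0,0,0,0,0,0],[1,0,0,0,0,0,0]])

```text
t: 2.85
ee_pos: [0.593, 0.1961, 0.1259]
tool_rot: [179.8, 0.0, 105.8]
wrist_force: [-3.2, -1.6, 4.7]
width: 0.007
grip_force: 59.2
```

```bash
python3 g.py .5908 .1973 .123 105.8
```

```text
t 2.85 pos [0.593  0.1961 0.1259] [1.7983e+02 1.0000e-02 1.0577e+02] F [-3.22 -1.58  4.66] q [11.1 18.6 93.6  0.  67.6 -4.7] w 0.007 59.1742856745077
shift [ 0.044 -0.046  0.073] rot [ 0.17  0.01 -0.03]
```

Call:
carry_out(rows=[[1,0,0,-0.15,0,0,0],[1,0,0,-0.35,0,0,0],[1,0,0,-0.6,0,0,0],[1,0,0,-0.85,0,0,0],[1,0,0,-1.1,0,0,0],[1,0,0,-1.4,0,0,0],[1,0,0,-1.7,0,0,0],[1,0,0,-1.9,0,0,0],[1,0,0,-2.1,0,0,0],[1,0,0,-2.2,0,0,0],[1,0,0,-2.2,0,0,0],[1,0,0,-2.2,0,0,0]])

```text
t: 3.85
ee_pos: [0.5929, 0.1961, 0.2136]
tool_rot: [179.8, 0.0, 105.8]
wrist_force: [0.0, 0.3, -2.6]
width: 0.0068
grip_force: 58.6
```

```bash
python3 g.py .455 -.225 .215 87.5
python3 - <<'E'
from h import *
T=cap('top');S=cap('scene')
for d in(T,S):
    P=cloud(d);x,y,z=P[...,0],P[...,1],P[...,2]
    # plate cloud = below gripper
    m=(abs(x-.59)<.1)&(abs(y-.197)<.1)&(z>.1)&(z<.24)
    g=d['img'];print(m.sum())
u=S['img'][210:370,270:430,::-1];v=T['img'][160:260,200:320,::-1]
cv2.imwrite('pics/lift.png',np.hstack([cv2.resize(u,(400,400)),cv2.resize(v,(400,400))]))
E
```

```text
t 3.85 pos [0.5929 0.1961 0.2136] [179.8    0.   105.77] F [ 0.01  0.29 -2.6 ] q [11.1 13.7 89.6  0.  76.5 -4.7] w 0.0068 58.58042249663413
shift [-9.196 -6.178 -0.056] rot [ 0.2  -0.03 18.27]
255
1459
```

View pics/lift.png

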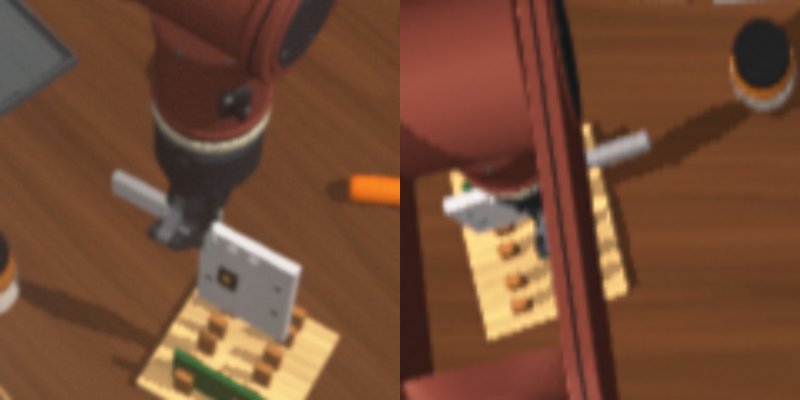

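The plate is lifted clear: the scene crop shows the +x face with the transistor at (228,278) and the bottom above the slats. Next I'll move in front of the pin tip.

Call:
carry_out(rows=[[1,0.1,-0.4,0,0,0,2],[1,0.3,-1,0,0,0,4],[1,0.5,-1.8,0,0,0,7],[1,0.7,-2.5,0,0,0,10],[1,0.85,-3,0,0,0,13],[1,0.9,-3.3,0,0,0,16],[1,0.5,-3.45,0,0,0,18.3],[1,-0.2,-3.65,0,0,0,18.3],[1,-1,-3.85,0,0,0,18.3],[1,-1.7,-4.05,0,0,0,18.3],[1,-2.4,-4.25,0,0,0,18.3],[1,-2.7,-4.35,0,0,0,18.3]])

```text
t: 4.95
ee_pos: [0.4544, 0.0422, 0.2126]
tool_rot: [179.9, 0.0, 87.4]
wrist_force: [-0.5, -0.1, -1.7]
width: 0.0068
grip_force: 58.8
```

```bash
python3 g.py .455 -.226 .212 87.4
```

```text
t 4.95 pos [0.4544 0.0422 0.2126] [1.7985e+02 2.0000e-02 8.7380e+01] F [-0.55 -0.14 -1.71] q [ -4.6  -9.8 113.9  -0.   75.7  -2. ] w 0.0068 58.84187162024318
shift [-6.696  0.323  0.017] rot [ 0.15  0.02 -0.02]
```

Call:
carry_out(rows=[[1,-0.5,0.05,0,0,0,0],[1,-1.1,0.1,0,0,0,0],[1,-1.8,0.1,0,0,0,0],[1,-2.5,0.15,0,0,0,0],[1,-3.2,0.15,0,0,0,0],[1,-3.9,0.2,0,0,0,0],[1,-4.6,0.2,0,0,0,0],[1,-5.3,0.25,0,0,0,0],[1,-5.9,0.3,0,0,0,0],[1,-6.4,0.3,0,0,0,0],[1,-6.6,0.32,0,0,0,0],[1,-6.6,0.32,0,0,0,0]])

```text
t: 5.95
ee_pos: [0.4556, -0.2208, 0.2123]
tool_rot: [179.9, -0.1, 87.3]
wrist_force: [-0.7, -0.0, -2.7]
width: 0.0067
grip_force: 58.9
```

```bash
python3 g.py .455 -.226 .212 87.4
python3 - <<'E'
from h import *
T=cap('top');S=cap('scene')
u=S['img'][120:240,200:320,::-1];v=T['img'][190:290,350:450,::-1]
cv2.imwrite('pics/pre.png',np.hstack([cv2.resize(u,(400,400),interpolation=2),cv2.resize(v,(400,400),interpolation=2)]))
E
```

```text
t 5.95 pos [ 0.4556 -0.2208  0.2123] [ 1.7986e+02 -8.0000e-02  8.7330e+01] F [-0.74 -0.03 -2.72] q [-3.490e+01 -2.300e+00  1.071e+02  1.000e-01  7.520e+01 -3.220e+01] w 0.0067 58.91106326482259
shift [-0.132 -0.008  0.006] rot [ 0.14 -0.08 -0.07]
```

View pics/pre.png

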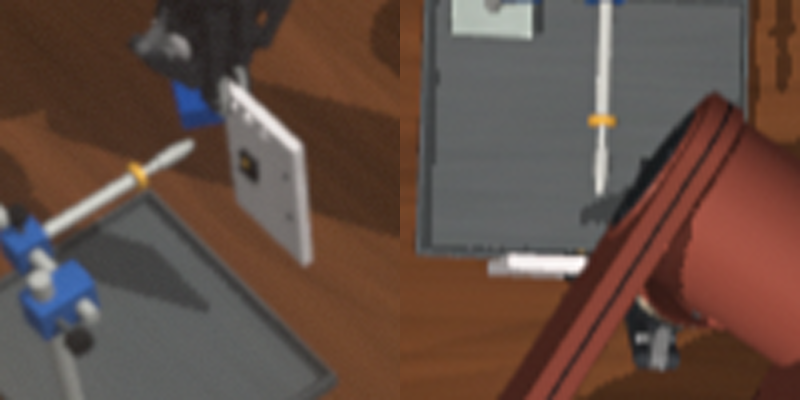

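Plate's leg end is visible in both views: the scene shows its upper +y corner at about (290,163), and the top view shows the strip end at about (377,256). I'll measure the plate corner relative to the pin using the same cameras.

```bash
python3 - <<'E'
from m import *
T,S=load('top'),load('scene')
print(T['img'][250:261,368:400].astype(int).sum(2))
cv2.imwrite('pics/z.png',np.hstack([cv2.resize(S['img'][140:180,262:302,::-1],(600,600),interpolation=2)]))
P=cloud(S);m=np.zeros((480,640),bool);m[140:200,262:300]=1
q=P[m&(abs(P[...,0]-.455)<.025)&(P[...,2]>.105)&(P[...,2]<.19)&(P[...,1]>-.23)&(P[...,1]<-.13)]
c=q.mean(0);w=np.linalg.svd(q-c,full_matrices=False)[2][2];print(len(q),c,w*np.sign(w[0]),'yaw',np.degrees(np.arctan2(w[1],w[0])))
E
```

```text
[[297 293 293 298 295 296 295 290 291 293 294 292 294 289 294 296 294 292
  292 289 287 290 291 287 286 288 290 287 288 294 287 221]
 [257 250 253 288 262 291 293 260 284 289 289 290 285 253 283 291 294 290
  291 288 290 288 288 290 297 291 294 299 294 294 272 176]
 [228 215 217 246 221 250 249 213 246 266 276 264 255 231 256 260 246 244
  248 245 243 245 243 236 270 234 260 301 263 248 208 145]
 [249 260 262 260 257 262 262 270 325 450 514 463 442 438 451 424 359 346
  344 345 334 333 326 254 260 234 255 288 213 166 144 135]
 [242 250 246 246 262 304 317 386 436 634 703 688 682 679 684 675 654 653
  651 652 652 652 650 625 625 623 631 627 403 186 130 133]
 [213 208 204 224 359 397 403 444 474 681 733 730 730 729 728 728 729 730
  730 730 731 731 730 731 730 733 741 739 456 194 130 133]
 [209 204 200 240 432 454 452 455 463 610 689 692 712 712 712 712 712 713
  732 735 735 734 733 734 735 738 742 656 332 151 133 132]
 [213 212 207 244 432 455 451 454 451 479 523 525 571 569 587 594 594 596
  637 644 647 645 646 646 683 680 642 412 188 130 132 132]
 [218 217 213 234 355 373 372 373 370 352 373 370 381 372 400 427 431 428
  434 434 442 466 461 368 419 413 363 199 132 129 132 132]
 [211 213 213 214 249 252 251 251 250 248 274 276 274 270 279 307 310 309
  310 307 313 345 340 167 152 170 155 127 131 135 129 131]
 [218 215 214 213 215 215 212 215 213 212 219 216 216 214 215 218 221 221
  217 220 218 225 223 173 138 132 131 131 134 133 129 146]]
495 [ 0.459282   -0.17117676  0.14962635] [ 0.99989406 -0.01096856 -0.00956874] yaw -0.6284936821703321
```

View pics/z.png

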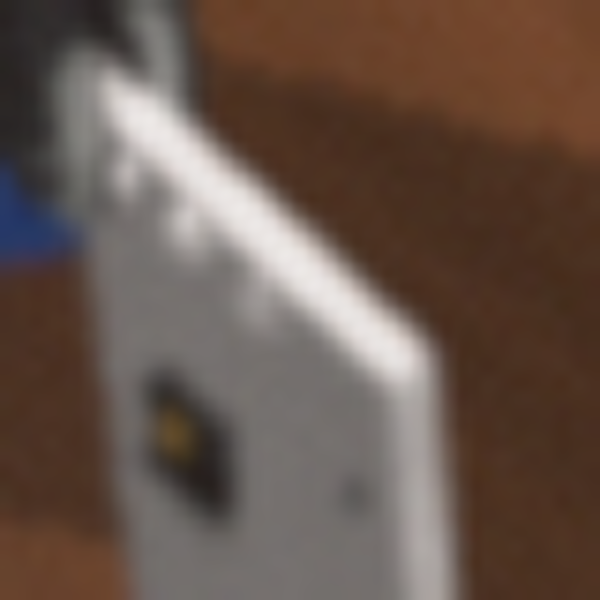

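```bash
cat > pin.py <<'E'
from m import *
def axis(T,S):
    g=S['img'].astype(float).sum(2);pts=[]
    for u in list(range(222,235))+list(range(247,255)):
        v0=162.4+(256.6-u)*.56;v=np.arange(int(v0)-8,int(v0)+9);w=np.clip(g[v,u]-300,0,None);pts.append((u,(w*v).sum()/w.sum()))
    gs=np.array(pts);ls=np.polyfit(gs[:,0],gs[:,1],1);rs=gs[:,1]-np.polyval(ls,gs[:,0])
    g=T['img'].astype(float).sum(2);pts=[]
    for v in list(range(198,216))+list(range(227,237)):
        u=np.arange(394,408);w=np.clip(g[v,u]-330,0,None);pts.append(((w*u).sum()/w.sum(),v))
    gt=np.array(pts);lt=np.polyfit(gt[:,1],gt[:,0],1);rt=gt[:,0]-np.polyval(lt,gt[:,1])
    return ls,lt,rs,rt
def point(T,S,ls,lt,v):
    # top pixel at row v, intersect with plane of the scene line
    a=rays(S,[[225,np.polyval(ls,225)],[255,np.polyval(ls,255)]])@S['R'];n=np.cross(a[0],a[1]);cS=-S['R'].T@S['t']
    r=(rays(T,[[np.polyval(lt,v),v]])@T['R'])[0];cT=-T['R'].T@T['t']
    return cT+r*(n@(cS-cT))/(n@r)
E
python3 - <<'E'
from pin import *
import cv2
z=np.load
T,S=load('top'),load('scene')
# pin from first pictures
T0=dict(T);S0=dict(S);T0['img']=cv2.imread('pics/top0.png')[:,:,::-1];S0['img']=cv2.imread('pics/scene0.png')[:,:,::-1]
ls,lt,rs,rt=axis(T0,S0);print(ls,lt,rs.round(2),rt.round(2))
for v in(200,219.75,225.5,237.8):print(v,point(T,S,ls,lt,v).round(4))
print('plate +80 top end',tri(T,[376.7,255.4],S,[289.2,163.5]))
E
```

```text
[ -0.61298607 319.73563286] [-2.86477177e-02  4.06318746e+02] [-0.01  0.03 -0.01 -0.06  0.03 -0.01  0.04  0.01 -0.    0.08 -0.02  0.
  0.04 -0.18 -0.18 -0.03 -0.08 -0.07  0.01  0.13  0.26] [ 0.08  0.09  0.08  0.05  0.05  0.07  0.03 -0.01 -0.01 -0.   -0.02 -0.13
 -0.15 -0.1  -0.1  -0.09 -0.08 -0.09  0.14  0.12  0.09  0.06  0.   -0.03
 -0.01  0.03  0.   -0.07]
200 [ 0.6003 -0.2044  0.2076]
219.75 [ 0.5495 -0.2022  0.2077]
225.5 [ 0.5347 -0.2016  0.2077]
237.8 [ 0.5032 -0.2003  0.2078]
plate +80 top end (array([ 0.45691035, -0.13914966,  0.22122614]), [np.float64(0.0015556037005860271), np.float64(0.001555603700585574)])
```

Call:
carry_out(rows=[[1,-0.1,0.0,0.05,0.1,0,-0.3],[1,-0.14,0.05,0.075,0.1,0,-0.3],[1,-0.14,0.2,0.075,0.1,0,-0.3],[1,-0.14,0.4,0.075,0.1,0,-0.3],[1,-0.14,0.6,0.075,0.1,0,-0.3],[1,-0.14,0.75,0.075,0.1,0,-0.3],[1,-0.14,0.85,0.075,0.1,0,-0.3],[1,-0.14,0.85,0.075,0.1,0,-0.3],[1,-0.14,0.85,0.075,0.1,0,-0.3]])

```text
t: 6.8
ee_pos: [0.4898, -0.2263, 0.2098]
tool_rot: [179.9, -0.1, 87.8]
wrist_force: [-0.4, -0.3, -2.1]
width: 0.0064
grip_force: 58.8
```

```bash
python3 g.py .49 -.2276 .209 87.6
python3 - <<'E'
from m import *
T=cap('top');S=cap('scene')
u=S['img'][140:190,235:295,::-1];v=T['img'][210:260,365:415,::-1]
cv2.imwrite('pics/pre2.png',np.hstack([cv2.resize(u,(480,400),interpolation=2),cv2.resize(v,(320,320),interpolation=2) if 0 else cv2.resize(v,(320,400),interpolation=2)]))
g=T['img'].astype(int).sum(2);print(g[236:250,364:404:1])
E
```

```text
t 6.8 pos [ 0.4898 -0.2263  0.2098] [ 1.7994e+02 -8.0000e-02  8.7790e+01] F [-0.41 -0.28 -2.12] q [-3.320e+01  2.600e+00  1.025e+02  1.000e-01  7.500e+01 -3.110e+01] w 0.0064 58.84432493356144
shift [-0.032  0.005  0.019] rot [ 0.06 -0.08  0.19]
[[297 298 298 301 300 301 301 301 302 303 305 302 299 302 300 300 297 300
  299 300 298 302 302 302 300 300 301 300 300 300 300 299 301 291 343 619
  426 193 127 132]
 [290 293 292 293 297 296 297 297 296 297 298 300 298 298 298 296 297 298
  299 300 299 298 302 300 299 300 300 297 297 297 297 296 297 291 322 505
  280 141 129 133]
 [290 290 287 290 291 290 290 288 288 292 292 293 296 293 289 287 288 285
  285 287 288 292 290 292 291 293 293 293 293 294 293 295 298 295 277 307
  173 128 133 131]
 [289 291 290 291 289 291 289 288 292 290 289 291 290 289 289 320 332 331
  331 315 316 316 313 313 314 316 301 301 301 301 294 295 298 300 226 160
  128 130 132 134]
 [291 292 291 293 291 296 294 292 293 292 296 294 299 302 360 561 633 643
  635 566 551 550 554 552 553 548 481 472 471 465 412 408 367 322 184 130
  132 134 132 146]
 [291 291 291 295 2
[... 784 characters left out ...]
 127 130 134
  148 221 257 264]
 [300 300 300 303 300 302 302 299 301 323 389 397 396 394 396 378 372 354
  403 408 412 414 411 413 430 432 432 434 424 242 161 135 128 134 132 140
  217 253 263 261]
 [298 296 299 298 297 299 299 302 298 302 320 325 322 323 326 322 319 323
  340 343 340 338 342 340 356 355 356 359 348 180 127 131 132 130 133 163
  251 261 262 260]
 [294 291 292 292 292 297 295 297 295 295 299 298 300 300 302 302 303 304
  305 303 302 304 301 302 300 301 301 301 279 168 133 134 134 132 137 203
  259 262 261 255]
 [295 292 292 292 292 290 292 294 293 294 290 289 293 289 292 296 293 296
  294 292 294 292 294 293 291 293 294 291 227 149 137 132 131 131 171 244
  265 262 260 216]]
```

View pics/pre2.png

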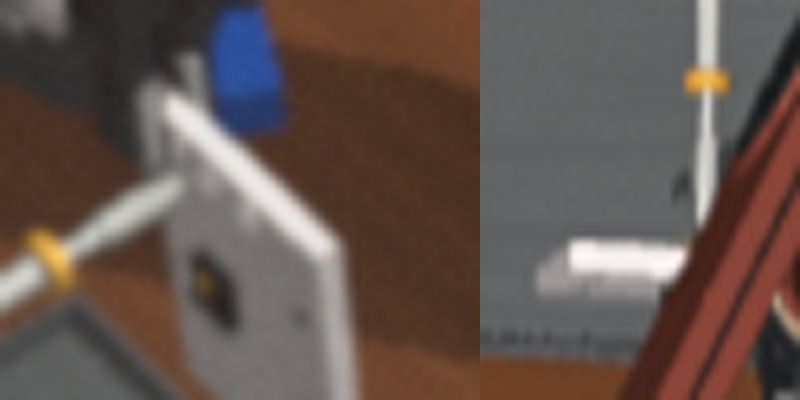

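The tip at scene ~(257,162) is right in front of the strip by the second-from-end hole. I'll compute the remaining offset.

```bash
python3 - <<'E'
from m import *
T,S=load('top'),load('scene')
e=onplane(T,[[378.6,241.8]],.219)[0];print('end',e,'hole4 y',e[1]-.053*.999,'x',e[0])
print('pin y there',-.2003+(.503-.490)*.042, 'tri end')
# scene: top +x corner at crop (335,247)/8, -x corner (345,235)
a=np.array([(328+.5)/8-.5+235,(250+.5)/8-.5+140]);b=np.array([(345+.5)/8-.5+235,(236+.5)/8-.5+140]);print(a,b,tri(T,[378.6,241.8],S,(a+b)/2))
# predicted hole_4 / 5 centre on +x face, and tip, in scene
yx=np.array([.040,.999,0]);xx=np.array([.999,-.040,0])
tcp=np.array([.4898,-.2263,.2098])
for k,y in((3,9),(4,27),(5,45)): print(k,proj(S,tcp+yx*(y+1.75)/1000+xx*.004+[0,0,-.001]))
print('+80 corner',proj(S,tcp+yx*.08175+xx*.004+[0,0,.010]),proj(S,tcp+yx*.08175-xx*.004+[0,0,.010]))
E
```

```text
end [ 0.4924307  -0.14563845  0.219     ] hole4 y -0.19858545419480195 x 0.4924307015495252
pin y there -0.19975400000000001 tri end
[275.5625 170.8125] [277.6875 169.0625] (array([ 0.4905993 , -0.14365802,  0.22234879]), [np.float64(0.0022327371902352766), np.float64(0.0022327371902353607)])
3 [[254.49682158 156.90483834]]
4 [[259.23723498 161.42907869]]
5 [[264.03232903 166.00522767]]
+80 corner [[273.13529669 171.82780916]] [[275.99231547 170.0282731 ]]
```

Call:
carry_out(rows=[[1,-0.03,0.0,-0.01,0,0,0.2],[1,-0.03,0.05,-0.01,0,0,0.2],[1,-0.03,0.1,-0.01,0,0,0.2],[1,-0.03,0.15,-0.01,0,0,0.2],[1,-0.03,0.2,-0.01,0,0,0.2],[1,-0.03,0.25,-0.01,0,0,0.2],[1,-0.03,0.3,-0.01,0,0,0.2],[1,-0.03,0.35,-0.01,0,0,0.2]])

```text
t: 7.57
ee_pos: [0.5038, -0.2282, 0.2103]
tool_rot: [179.9, -0.1, 87.6]
wrist_force: [0.3, -0.8, -2.6]
width: 0.0068
grip_force: 58.9
```

```bash
python3 g.py .538 -.2285 .209 87.6
```

```text
t 7.5667 pos [ 0.5038 -0.2282  0.2103] [ 1.7991e+02 -7.0000e-02  8.7570e+01] F [ 0.31 -0.76 -2.65] q [-3.260e+01  4.400e+00  1.005e+02  1.000e-01  7.510e+01 -3.020e+01] w 0.0068 58.852190709149
shift [0.028 0.853 0.034] rot [ 0.09 -0.07 -0.03]
```

Call:
carry_out(rows=[[1,0,0.03,0,0,0,0],[1,0,0.06,0,0,0,0],[1,0,0.09,0,0,0,0],[1,0,0.12,0,0,0,0],[1,0,0.15,0,0,0,0]])

```text
t: 7.98
ee_pos: [0.5094, -0.2283, 0.2105]
tool_rot: [180.0, -0.1, 87.6]
wrist_force: [-3.1, 1.6, 2.2]
width: 0.0069
grip_force: 59.3
```

Call:
carry_out(rows=[[1,0,0.025,0,0,0,0],[1,0,0.05,0,0,0,0],[1,0,0.07,0,0,0,0],[1,0,0.07,0,0,0,0]])

```text
t: 8.32
ee_pos: [0.5126, -0.2285, 0.2107]
tool_rot: [179.9, -0.1, 87.6]
wrist_force: [-2.4, 3.1, 3.2]
width: 0.0068
grip_force: 59.6
```

Call:
carry_out(rows=[[1,0.01,0,-0.02,0,0,0],[1,0.02,0,-0.035,0,0,0],[1,0.02,0,-0.035,0,0,0],[1,0.02,0,-0.035,0,0,0]])

```text
t: 8.65
ee_pos: [0.5125, -0.2279, 0.2115]
tool_rot: [179.9, -0.1, 87.6]
wrist_force: [1.1, -0.5, -2.3]
width: 0.0065
grip_force: 58.9
```

Call:
carry_out(rows=[[1,0.005,0.02,-0.01,0,0,0],[1,0.005,0.05,-0.01,0,0,0],[1,0.005,0.08,-0.01,0,0,0],[1,0.005,0.11,-0.01,0,0,0],[1,0.005,0.14,-0.01,0,0,0],[1,0.005,0.14,-0.01,0,0,0]])

```text
t: 9.15
ee_pos: [0.5183, -0.2278, 0.2122]
tool_rot: [179.9, -0.1, 87.6]
wrist_force: [-0.1, 0.8, -2.7]
width: 0.0068
grip_force: 58.9
```

Call:
carry_out(rows=[[1,0.007,0.03,0,0,0,0],[1,0.007,0.06,0,0,0,0],[1,0.007,0.09,0,0,0,0],[1,0.007,0.12,0,0,0,0],[1,0.007,0.15,0,0,0,0],[1,0.007,0.18,0,0,0,0],[1,0.007,0.2,0,0,0,0],[1,0.007,0.2,0,0,0,0]])

```text
t: 9.82
ee_pos: [0.5262, -0.2279, 0.2122]
tool_rot: [179.9, -0.1, 87.6]
wrist_force: [0.2, 0.7, -2.1]
width: 0.0069
grip_force: 58.9
```

Call:
carry_out(rows=[[1,0,0.03,0,0,0,0],[1,0,0.06,0,0,0,0],[1,0,0.09,0,0,0,0],[1,0,0.12,0,0,0,0],[1,0,0.15,0,0,0,0],[1,0,0.18,0,0,0,0],[1,0,0.2,0,0,0,0],[1,0,0.22,0,0,0,0],[1,0,0.24,0,0,0,0],[1,0,0.26,0,0,0,0],[1,0,0.28,0,0,0,0],[1,0,0.28,0,0,0,0]])

```text
t: 10.82
ee_pos: [0.5374, -0.2284, 0.2123]
tool_rot: [179.9, -0.1, 87.6]
wrist_force: [-0.8, 0.9, -2.5]
width: 0.0069
grip_force: 58.9
```

```bash
python3 g.py .538 -.2295 .209 87.6
```

```text
t 10.8167 pos [ 0.5374 -0.2284  0.2123] [ 1.799e+02 -6.000e-02  8.756e+01] F [-0.76  0.85 -2.51] q [-30.8   8.4  95.9   0.1  75.6 -28.4] w 0.0069 58.85156210668356
shift [-0.027  0.017  0.081] rot [ 0.1  -0.06 -0.04]
```

Call:
carry_out(rows=[[1,0,0,0.015,0,0,0],[1,0,0,0.03,0,0,0],[1,0,0,0.045,0,0,0],[1,0,0,0.06,0,0,0],[1,0,0,0.06,0,0,0]])

```text
t: 11.23
ee_pos: [0.5371, -0.2283, 0.2096]
tool_rot: [179.9, -0.1, 87.6]
wrist_force: [0.3, 0.1, -2.3]
width: 0.0069
grip_force: 58.9
```

Call:
carry_out(rows=[[1,0,0,0.015,0,0,0],[1,0,0,0.025,0,0,0],[1,0,0,0.025,0,0,0]])

```text
t: 11.48
ee_pos: [0.5373, -0.2284, 0.209]
tool_rot: [179.9, -0.1, 87.6]
wrist_force: [0.7, 1.0, -1.6]
width: 0.0065
grip_force: 59.0
```

Call:
carry_out(rows=[[1,0,0,0.01,0,0,0],[1,0,0,0.015,0,0,0],[1,0,0,0.015,0,0,0]])

```text
t: 11.73
ee_pos: [0.5374, -0.2284, 0.2088]
tool_rot: [179.9, -0.0, 87.6]
wrist_force: [-1.8, 0.7, 0.9]
width: 0.0067
grip_force: 59.4
```

Call:
carry_out(rows=[[0.85,0,0,0,0,0,0],[0.8,0,0,0,0,0,0],[0.75,0,0,0,0,0,0],[0.7,0,0,0,0,0,0],[0.7,0,0,0,0,0,0],[0.7,0,0,0,0,0,0],[0.7,0,0,0,0,0,0],[0.7,0,0,0,0,0,0]])

```text
t: 12.4
ee_pos: [0.5372, -0.2283, 0.2082]
tool_rot: [179.9, -0.1, 87.6]
wrist_force: [0.3, -0.2, -0.1]
width: 0.0256
grip_force: 0.0
```

```bash
python3 g.py .538 -.2295 .209 87.6
python3 - <<'E'
from h import *
T=cap('top');S=cap('scene')
u=S['img'][120:220,200:300,::-1];v=T['img'][190:260,360:430,::-1]
cv2.imwrite('pics/rel.png',np.hstack([cv2.resize(u,(400,400),interpolation=2),cv2.resize(v,(400,400),interpolation=2)]))
E
```

```text
t 12.4 pos [ 0.5372 -0.2283  0.2082] [ 1.7991e+02 -6.0000e-02  8.7570e+01] F [ 0.28 -0.22 -0.05] q [-30.8   8.6  96.1   0.1  75.2 -28.4] w 0.0256 0.0
shift [-0.028  0.02  -0.021] rot [ 0.09 -0.06 -0.03]
```

View pics/rel.png

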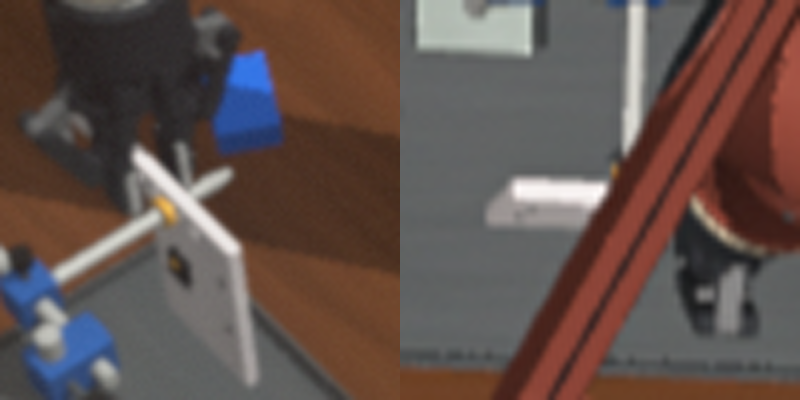

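The plate hangs on the pin next to the collar (scene crop (163,210)), with the fingers clear on both sides. I'll retreat straight up.

Call:
carry_out(rows=[[0.7,0,0,-0.1,0,0,0],[0.7,0,0,-0.25,0,0,0],[0.7,0,0,-0.45,0,0,0],[0.7,0,0,-0.7,0,0,0],[0.7,0,0,-1,0,0,0],[0.7,0,0,-1.4,0,0,0],[0.7,0,0,-1.8,0,0,0],[0.7,0,0,-2.1,0,0,0],[0.7,0,0,-2.3,0,0,0],[0.7,0,0,-2.3,0,0,0],[0.7,0,0,-2.3,0,0,0],[0.7,0,0,-2.3,0,0,0]])

```text
t: 13.5
ee_pos: [0.5367, -0.2282, 0.2993]
tool_rot: [180.0, -0.1, 87.6]
wrist_force: [-0.2, 0.3, -0.6]
width: 0.0258
grip_force: 0.0
```

Call:
carry_out(rows=[[0.7,-0.3,-0.3,0,0,0,0],[0.7,-0.8,-1,0,0,0,0],[0.7,-1.5,-1.8,0,0,0,0],[0.7,-2.2,-2.6,0,0,0,0],[0.7,-2.9,-3.3,0,0,0,0],[0.7,-3.3,-3.6,0,0,0,0],[0.7,-3.3,-3.6,0,0,0,0],[0.7,-3.3,-3.6,0,0,0,0],[0.7,-3.3,-3.6,0,0,0,0],[0.7,-3.3,-3.6,0,0,0,0],[0.7,-3.3,-3.6,0,0,0,0],[0.7,-3.3,-3.6,0,0,0,0]])

```text
t: 14.5
ee_pos: [0.3884, -0.3534, 0.2997]
tool_rot: [179.9, -0.1, 87.7]
wrist_force: [0.2, -0.7, 0.9]
width: 0.0256
grip_force: 0.0
```

```bash
python3 - <<'E'
from h import *
T=cap('top');S=cap('scene')
for d in(T,S):
    P=cloud(d);m=(abs(P[...,0]-.538)<.02)&(abs(P[...,1]+.22)<.11)&(P[...,2]>.208)&(P[...,2]<.235);q=P[m]
    r=cv2.minAreaRect((q[:,:2]*1000).astype(np.float32));A=np.c_[q[:,1],np.ones(len(q))];print(len(q),r,'slope deg',np.degrees(np.arctan(np.linalg.lstsq(A,q[:,2],rcond=None)[0][0])))
u=S['img'][120:220,200:300,::-1];v=T['img'][190:260,360:430,::-1]
cv2.imwrite('pics/end.png',np.hstack([cv2.resize(u,(400,400),interpolation=2),cv2.resize(v,(400,400),interpolation=2)]))
E
```

```text
285 ((541.832763671875, -226.01162719726562), (38.359832763671875, 157.04153442382812), 6.742938995361328) slope deg -1.2741561382741693
344 ((540.755126953125, -223.97528076171875), (38.94417953491211, 161.97027587890625), 5.416909694671631) slope deg -0.8984572199890157
```

View pics/end.png

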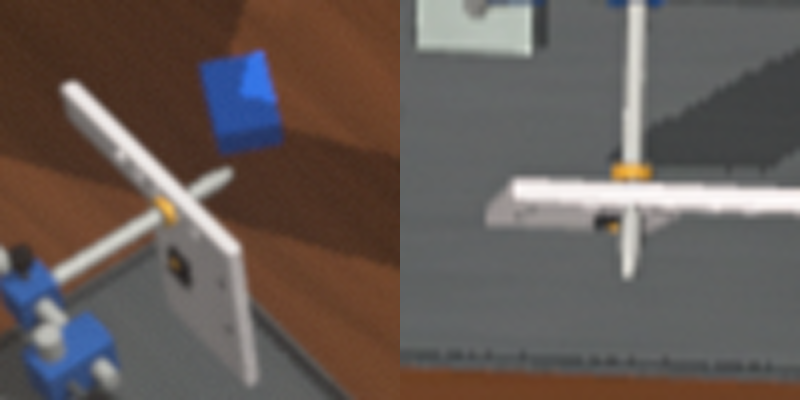

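The plate hangs on the pin by hole 4, level to about 1° and just before the collar. The arm is clear. I'll let it settle a moment and hand in.

Call:
carry_out(rows=[[0.7,0,0,0,0,0,0],[0.7,0,0,0,0,0,0],[0.7,0,0,0,0,0,0],[0.7,0,0,0,0,0,0],[0.7,0,0,0,0,0,0],[0.7,0,0,0,0,0,0],[0.7,0,0,0,0,0,0],[0.7,0,0,0,0,0,0],[0.7,0,0,0,0,0,0],[0.7,0,0,0,0,0,0],[0.7,0,0,0,0,0,0],[0.7,0,0,0,0,0,0]])

```text
t: 15.6
ee_pos: [0.3876, -0.3542, 0.2999]
tool_rot: [179.9, -0.1, 87.6]
wrist_force: [-0.4, 0.2, 0.7]
width: 0.0259
grip_force: 0.0
```

```bash
python3 -c "
from h import *
a=load('scene')['img'].astype(int);b=optics.get_image('scene')['img'].astype(int)
print('plate change',abs(a-b)[130:220,210:270].max(),abs(a-b)[130:220,210:270].mean())
print(ticket.finish_job())"
```

```text
plate change 19 1.126543209876543
the job is handed in; nothing more can be done
None
```

The plate hangs still in the pin's neck by hole 4, level to about 1°, with the arm clear and the wrist force only a few newtons throughout; I handed the job in at about 15.7 s, and no verdict came back.

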